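Queue the specimen mounts in the loading tray's slot

ROBOT

A 6-joint arm with a two-finger parallel gripper is mounted at the origin on the work surface. World frame = base frame: x ahead of the robot, y to its left, z up, the work surface at z = 0. Lengths are in mm, angles in rad, forces in N, time in s.
With the tool pointing down it reaches from about 325 to 850 mm from the base axis. Payload 4.4 kg.
Tool frame: the origin (TCP) lies midway between the tips of the shut fingers; the grasp point (between the pads) lies bot.tcp_to_grasp behind it (bot.tcp_to_grasp is the distance from the TCP to the grasp point, in mm); z points along the fingers, x is the direction in which the jaws open and shut, and the axes are right-handed (so a half turn about z gives the same grasp; the last joint's range is limited). The gripper opens to 94 mm and grips with 3 to 60 N. Pads are 16 mm wide; open, the fingers measure 119 mm over their backs; the gripper's body (75 mm by 177 mm) begins 78 mm behind the grasp point.
Start: joints at [1.067, 0.207, 1.542, -0, 1.393, -0.15], TCP at [198.687, 539.584, 205.447] pointing down, gripper open.
Joint ranges: [-2.73, 2.73], [-0.86, 2.22], [0.23, 2.46], [-1.11, 4.25], [0.08, 2.63], [-2.82, 2.82]. Speed limits (rad/s): [2.79, 2.79, 3.14, 3.14, 3.14, 3.14].

INTERFACE

Orientations are given as a 3x3 rotation matrix whose columns are the frame's x, y, z axes.
In Python, from bench import bot, snapshot, cut_out gives the robot as it stands. The module is installed in compiled form; this text tells all that it offers.
- The arm moves only by the tool jog_arm, never from a script. Its argument "increments" is a list of rows, each a list of 2 entries, a list of its own where there are three numbers: the shift along the tool's x, y, z in m, then the turn about the tool's z in degrees. A call has 1 to 10 rows; each row is the pose to reach, as a shift and turn from the pose commanded when the call began, along the tool's axes at that moment; what a row does not reach only later rows make up. A row lasts 1/12 s, in which the tool goes at most 41.7 mm and 7.16 degrees, less where a joint would pass 70% of its speed; a pose out of reach is approached as far as the arm can. A call with a gripper value outside its range is refused whole. "claw" is the finger opening in m, from 0 to 0.094, set as the call begins (left out, the last holds). The fingers move at their own pace and stop on an object; "squeeze" is the grip in N (left out, the last holds). Time passes only in rows, so rows that repeat a pose let the fingers close. It gives the time, the measured TCP pose, the force and the opening at its end, in the units of the state.
- bot.state(): the state, without advancing time (a new reading comes with each control period).
- snapshot(name): name is "side" or "top" or "wrist"; returns a dict with "frame" (480x640x3 uint8, red, green, blue), "depth" (480x640 float32, mm along the optical axis (not along the pixel's ray), 0 where there is no reading), "fx", "fy", "cx", "cy" (pixels), "k1" (the pictures are not rectified: a ray, as slopes to the right and down, at radius r is drawn at 1 + k1 r^2 times it, then the intrinsics apply), "R" (3x3) and "t" (3): a world point X has camera coordinates R X + t. Camera axes: x right, y down, z forward; pixel columns grow to the right and rows downward; lengths in mm; the calibration is good to about 2 mm. A picture is of the moment at which its call begins.
- bot.job_done(): hands the job in, once; it reports no verdict.
Trained networks look in the newest picture that a camera, given by its name, has taken for a name from the list of things; names that differ only in an ending like _2 or _b are one class to them, and where a whole thing is asked for, a point or a joint stands for the part that bears it (a point fixed in the world has none). Each returns a list of dicts, best first, with "score" (0 to 1); they miss things now and then, are a little off and sometimes report something else, mostly with a low value. They report only what shows in the picture. A call takes as long as a camera call.
- cut_out(name, camera): "pixels" (480x640 bool, what is visible of it) and "uv" ([column, row] in pixels, amid what is visible of it).
The state is a dict: "clock": time; "q": joint angles; "joint_vel": joint speeds; "joint_torque": joint torques, N m; "position": TCP position; "orientation": TCP orientation; "force": force on the tool from outside, world axes, zero at the start; "moment": the same for the moment, N m; "finger_gap": finger opening in mm.
Only numpy, scipy, OpenCV 4.12 (cv2) and the standard library are available. Lean on these libraries where they do the work, as an engineer would, in place of code of your own. Each camera call takes 0.05 s, during which the arm holds its last target.

TASK

Three round black specimen mounts lie loose on the plywood loading tray; push them with the fingertips, one after the other, through the narrow gate until each lies wholly inside the slot behind it (the order is free). Only slide them lightly over the tray: do not lift, grip or press hard on any of them, and leave the square mount among them, and everything else on the bench, where it is.

Things in the scene. Friction and masses are not known exactly. Their poses are not given: they have to be found in the camera images.
- tray: Fixed loading tray: plywood deck 335 x 280 mm, 8 mm thick (top at z = 8), with dark steel walls 12 mm high on it. Origin on the bench under the middle of the gate, in the plane of the gate jaws' inner face; x points from the open apron through the gate into the slot, y across, z up. The deck runs from x = -200 to 135 and y = -140 to 140 mm.
- gate (a point): Middle of the gate, on the deck, at tray (-4, 0) mm. Two jaws, 8 mm thick along x (x = -8 to 0), leave a gap 40 mm wide. Before it two wings, 6 mm thick and 12 mm high, form a funnel: their centre lines run from tray (-5, +-23.5) to (-50, +-80) mm.
- slot_end (a point): Middle of the slot's end stop, on the deck, at tray x = 127 mm. The slot is a straight lane from the gate to here, 45 mm wide, open above, walls 12 mm high; three mounts fit in a row with 25 mm to spare, and a mount pushed in moves on those before it.
- apron (a point): Middle of the open apron, on the deck, at tray (-130, 0) mm. The three round mounts and the square one start spread over it, centres between tray x = -165 and -95 mm and within 100 mm of y = 0; there is no wall round the deck's edge here.
- mount_a: One of three identical round specimen mounts: black resin disc, 34 mm diameter, 14 mm high, about 30 g, with a bright steel spot 20 mm wide on top; lies flat and slides. Origin at the centre of its underside, z up.
- mount_b: One of three identical round specimen mounts: black resin disc, 34 mm diameter, 14 mm high, about 30 g, with a bright steel spot 20 mm wide on top; lies flat and slides. Origin at the centre of its underside, z up.
- mount_c: One of three identical round specimen mounts: black resin disc, 34 mm diameter, 14 mm high, about 30 g, with a bright steel spot 20 mm wide on top; lies flat and slides. Origin at the centre of its underside, z up.
- block: Square specimen mount, to be left alone: black resin, 34 x 34 mm, 14 mm high, same steel spot on top; lies on the tray's apron among the round ones, with which it may change places. Origin at the centre of its underside.
- jar: Open clear plastic sample jar, 44 mm diameter, 50 mm high, on the tray beside the slot (its +y side); leave alone. Origin at the centre of its underside.
- cap: Yellow screw cap, 48 mm diameter, 14 mm high, on the tray beside the slot (its -y side); leave alone. Origin at the centre of its underside.
- bottle: Amber bottle with blue cap, 86 mm diameter, 170 mm high, on the bench; leave alone. Origin at the centre of its underside.
- pan: Small steel pan, 90 mm diameter, 35 mm high, with a handle reaching 140 mm along its x; on the bench, leave alone. Origin at the centre of its underside.
- spatula: Thin steel laboratory spatula, 175 mm long, 12 mm wide, lying along its x on the bench to the left of the tray; leave alone. Origin under its middle.
- vial: Small glass jar, 28 mm diameter, 50 mm high, on the bench; leave alone. Origin at the centre of its underside.

How it is judged (in metres and radians):
On the way, in this order (a step that is already met when the one before it is completed fails the run):
1. one round mount is wholly inside the slot, past the gate (((x of mount_a in the frame of tray between 0.0155 and 0.13 m and y of mount_a in the frame of tray between -0.012 and 0.012 m and z of mount_a in the frame of tray below 0.013 m) or (x of mount_b in the frame of tray between 0.0155 and 0.13 m and y of mount_b in the frame of tray between -0.012 and 0.012 m and z of mount_b in the frame of tray below 0.013 m) or (x of mount_c in the frame of tray between 0.0155 and 0.13 m and y of mount_c in the frame of tray between -0.012 and 0.012 m and z of mount_c in the frame of tray below 0.013 m))), for 0.2 s.
2. a second one has followed it, later and on its own ((((x of mount_a in the frame of tray between 0.0155 and 0.13 m and y of mount_a in the frame of tray between -0.012 and 0.012 m and z of mount_a in the frame of tray below 0.013 m) and (x of mount_b in the frame of tray between 0.0155 and 0.13 m and y of mount_b in the frame of tray between -0.012 and 0.012 m and z of mount_b in the frame of tray below 0.013 m)) or ((x of mount_a in the frame of tray between 0.0155 and 0.13 m and y of mount_a in the frame of tray between -0.012 and 0.012 m and z of mount_a in the frame of tray below 0.013 m) and (x of mount_c in the frame of tray between 0.0155 and 0.13 m and y of mount_c in the frame of tray between -0.012 and 0.012 m and z of mount_c in the frame of tray below 0.013 m)) or ((x of mount_b in the frame of tray between 0.0155 and 0.13 m and y of mount_b in the frame of tray between -0.012 and 0.012 m and z of mount_b in the frame of tray below 0.013 m) and (x of mount_c in the frame of tray between 0.0155 and 0.13 m and y of mount_c in the frame of tray between -0.012 and 0.012 m and z of mount_c in the frame of tray below 0.013 m)))), for 0.2 s.
3. the third one has followed, so all three are in the slot (x of mount_a in the frame of tray between 0.0155 and 0.13 m and y of mount_a in the frame of tray between -0.012 and 0.012 m and z of each of mount_a, mount_b, mount_c in the frame of tray below 0.013 m and x of mount_b in the frame of tray between 0.0155 and 0.13 m and y of mount_b in the frame of tray between -0.012 and 0.012 m and x of mount_c in the frame of tray between 0.0155 and 0.13 m and y of mount_c in the frame of tray between -0.012 and 0.012 m), for 0.2 s.
At the end, for the whole second after the job is handed in: All three round mounts lie flat and at rest in the slot, each centre at least 15.5 mm beyond the gate's inner face (wholly past the gate, to 1.5 mm); the square mount, the jar and the cap are within 20 mm, and the bottle, pan, spatula and vial within 30 mm, of where they started (all of step 3 and linear speed of each of mount_a, mount_b, mount_c below 0.02 m/s and angle between each of mount_a, mount_b, mount_c's own z axis and vertical below 0.15 rad and distance of each of block, jar, cap from where it was at the start of the episode below 0.02 m and distance of each of bottle, pan, spatula, vial from where it was at the start of the episode below 0.03 m); the robot touches nothing.
It fails at once if a mount is lifted off the tray (by more than 9 mm) (z of any of mount_a, mount_b, mount_c, block in the frame of tray above 0.017 m).
It fails at once if a mount is gripped or pressed hard (over 18 N from the fingers) (contact force between the fingers and mount_a above 18 N or contact force between the fingers and mount_b above 18 N or contact force between the fingers and mount_c above 18 N or contact force between the fingers and block above 18 N).
It fails at once if the square mount, the jar or the cap is moved by more than 20 mm, or another bystander by more than 30 mm (distance of any of block, jar, cap from where it was at the start of the episode above 0.02 m or distance of any of bottle, pan, spatula, vial from where it was at the start of the episode above 0.03 m).
It also fails if it takes over 59 s, if anything falls off the work surface, if the arm or the gripper's body presses on something with over 40 N, if the wrist force passes 120 N, or if a joint passes its speed limit or range.

## Working session

There is one attempt and no reset: what is moved stays moved. The work goes in short steps, Python scripts to look and compute and a tool call to move; the robot and the scene stay as the last step left them, time stands still between calls to the robot, and variables do not carry over. Pictures are saved under pics/ and viewed, and the job is handed in when it is done.

Besides the shell and the picture viewer there is one more tool, called by a JSON object that holds its "api" and its "payload", one argument or row to a line. jog_arm: Moves the arm, as the interface text tells. Its arguments: {"type":"object","properties":{"increments":{"type":"array","items":{"type":"array"}},"claw":{"type":"number"},"squeeze":{"type":"number"}},"required":["increments"]}

```bash
mkdir -p pics; python3 - <<'E'
from bench import bot, snapshot, cut_out
import cv2
s=bot.state(); print(s, bot.tcp_to_grasp)
for n in ("top","side"):
    p=snapshot(n); cv2.imwrite(f"pics/{n}0.png",p["frame"][:,:,::-1]); print(n,p["fx"],p["fy"],p["cx"],p["cy"],p["k1"],p["R"],p["t"])
E
```

```text
{'clock': 0.0, 'q': array([ 1.06752001e+00,  2.07468168e-01,  1.54292535e+00,  1.64025953e-05,
        1.39347398e+00, -1.50518432e-01]), 'joint_vel': array([-0.0010203 ,  0.00198801, -0.00025375, -0.00063247,  0.00090292,
       -0.0002207 ]), 'joint_torque': array([ 2.04415819e-04, -3.70866895e+01, -2.81421268e+01,  6.97838841e-02,
        3.59905371e-02, -1.95420512e-04]), 'position': array([198.28383086, 538.88561826, 204.27702194]), 'orientation': array([[ 3.45488667e-01,  9.38422264e-01, -1.11129495e-03],
       [ 9.38420233e-01, -3.45490270e-01, -1.98498953e-03],
       [-2.24669996e-03, -3.57070279e-04, -9.99997412e-01]]), 'force': array([-0.38616637,  0.39735747,  0.5626622 ]), 'moment': array([0.01248226, 0.00802261, 0.02591851]), 'finger_gap': 94.2352138091982} 18.8
top 502.07533670723046 502.07533670723046 311.40252454164016 241.83551536140766 -0.052948918108054285 [[ 0.01412858 -0.99988492 -0.00552564]
 [-0.99338227 -0.01340631 -0.11406986]
 [ 0.11398266  0.00710072 -0.99345736]] [  -5.05689303  599.97363021 1088.06559652]
side 487.2529607594369 487.2529607594369 315.55007082768867 238.33122278947246 -0.08822477912941921 [[ 0.99844209 -0.05376621 -0.01491958]
 [-0.04371486 -0.58758056 -0.80798397]
 [ 0.03467578  0.80737741 -0.58901554]] [-568.42099896   65.43222335 1214.12191815]
```

View pics/top0.png

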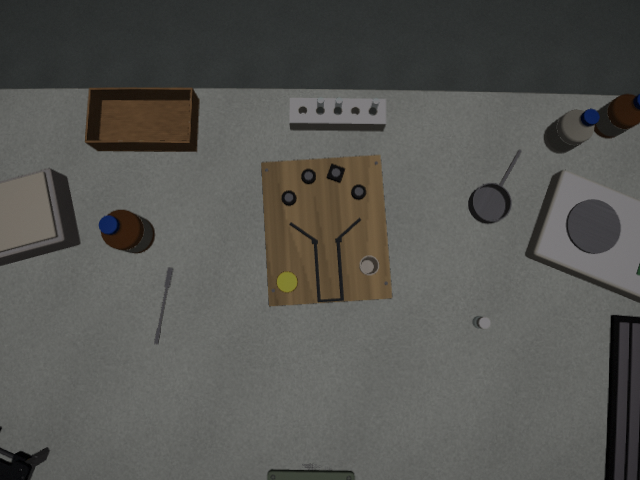

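View pics/side0.png

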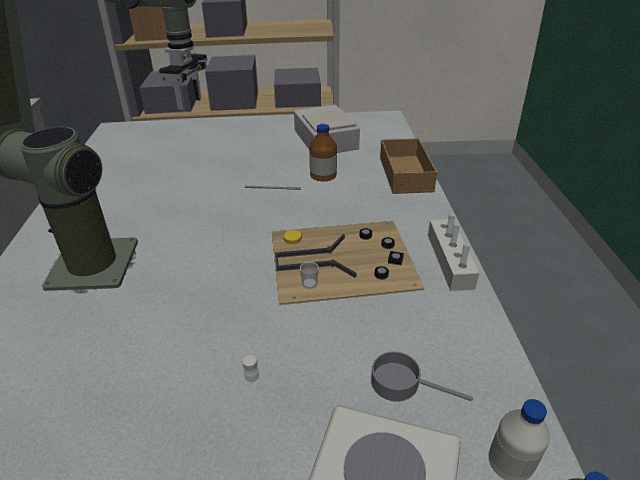

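```bash
cat > h.py <<'E'
import numpy as np, cv2
def ray(p,uv):
    x=(uv[0]-p["cx"])/p["fx"]; y=(uv[1]-p["cy"])/p["fy"]
    u,v=x,y
    for _ in range(20):
        f=1+p["k1"]*(u*u+v*v); u,v=x/f,y/f
    d=np.array(p["R"]).T@np.array([u,v,1.]); c=-np.array(p["R"]).T@np.array(p["t"])
    return c,d
def onz(p,uv,z):
    c,d=ray(p,uv); return c+d*(z-c[2])/d[2]
def proj(p,X):
    q=np.array(p["R"])@np.array(X,float)+np.array(p["t"]); u,v=q[0]/q[2],q[1]/q[2]
    f=1+p["k1"]*(u*u+v*v); return np.array([u*f*p["fx"]+p["cx"],v*f*p["fy"]+p["cy"]])
E
python3 - <<'E'
from bench import *
from h import *
import pickle
for n in ("top","side"):
    p=snapshot(n); pickle.dump(p,open(n+".pkl","wb"))
    for nm in ("mount_a","block","tray","jar","cap"):
        for r in cut_out(nm,n):
            z={"tray":8,"jar":33,"cap":22}.get(nm,22)
            print(n,nm,round(r["score"],2),np.round(r["uv"],1),r["pixels"].sum(),onz(p,r["uv"],z).round(1))
p=pickle.load(open("top.pkl","rb"))
c=p["frame"][140:320,240:410,::-1]; cv2.imwrite("pics/crop.png",cv2.resize(c,None,fx=3.3,fy=3.3,interpolation=cv2.INTER_CUBIC))
E
```

```text
top mount_a 0.67 [309.5 175.4] 187 [754.9   9.9  22. ]
top mount_a 0.56 [290.5 197.8] 175 [702.   52.5  22. ]
top mount_a 0.52 [357.7 190.6] 152 [ 720.8 -100.9   22. ]
top mount_a 0.36 [489.2 201.7] 1555 [ 699.5 -403.    22. ]
top block 0.75 [337.4 173.8] 206 [759.6 -54.2  22. ]
top tray 0.6 [324.3 226. ] 16210 [640.  -25.7   8. ]
top jar 0.78 [370.4 263.6] 289 [ 553.1 -128.9   33. ]
top cap 0.61 [288.3 281. ] 388 [512.3  53.9  22. ]
side mount_a 0.49 [383.4 274.2] 180 [ 721.9 -114.9   22. ]
side mount_a 0.43 [365.3 234.3] 128 [701.5  46.7  22. ]
side block 0.48 [393.  258.2] 185 [755.  -57.2  22. ]
side jar 0.65 [309.  273.8] 420 [ 548.6 -113.9   33. ]
side cap 0.5 [381.7 272.4] 162 [ 719.  -108.2   22. ]
```

View pics/crop.png

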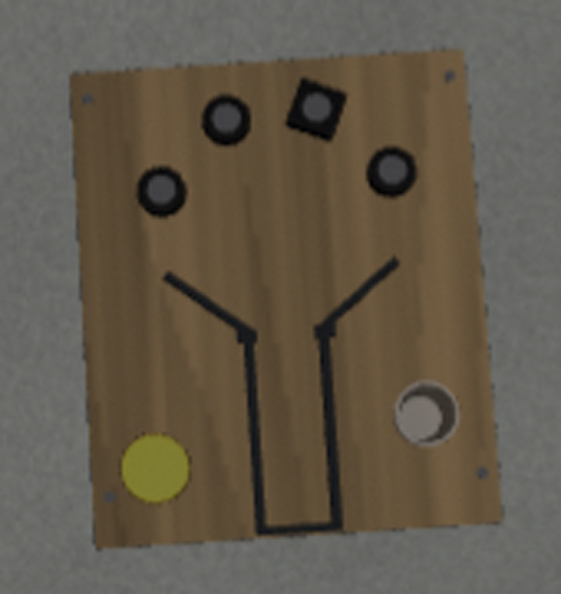

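```bash
cat > fit.py <<'E'
from h import *
import pickle
from scipy.optimize import minimize
def T(P,xy,z):
    x,y,t=P; c,s=np.cos(t),np.sin(t); xy=np.atleast_2d(xy)
    return np.c_[x+c*xy[:,0]-s*xy[:,1], y+s*xy[:,0]+c*xy[:,1], np.full(len(xy),z)]
def rect(a,b,w,n=5):
    a=np.array(a,float);b=np.array(b,float);d=(b-a)/np.linalg.norm(b-a);m=np.array([-d[1],d[0]])
    return np.array([a+m*w/2,b+m*w/2,b-m*w/2,a-m*w/2])
walls=[rect((-5,23.5),(-50,80),6),rect((-5,-23.5),(-50,-80),6),rect((0,25.5),(127,25.5),6),rect((0,-25.5),(127,-25.5),6),rect((130,-28),(130,28),6),rect((-4,20),(-4,28),8),rect((-4,-20),(-4,-28),8)]
deck=[(-200,-140),(-200,140),(135,140),(135,-140)]
if __name__=="__main__":
    p0=pickle.load(open("top.pkl","rb"))
    def cost(P,p,g,off=(0,0)):
        S=4
        def mask(polys,z):
            m=np.zeros((480*S//2,640*S//2),np.uint8)
            m=np.zeros((480,640),np.uint8)
            for q in polys:
                uv=np.array([proj(p,X) for X in T(P,q,z)])+off
                cv2.fillPoly(m,[np.round(uv*256).astype(np.int32)],255,cv2.LINE_AA,8)
            return m/255.
        w=mask(walls,20); d=mask([deck],8)
        img=np.where(True,0.45,0)+0*g
        return w,d
    for n in ("top","side"):
        p=pickle.load(open(n+".pkl","rb")); fr=p["frame"].astype(float)
        wood=np.clip((fr[:,:,0]-fr[:,:,2])/40,0,1)    # red-blue
        dark=fr.sum(2)
        def f(P):
            w,d=cost(P,p,dark)
            lw=(dark*w).sum()/w.sum()/100
            wo=((wood-d)**2)[130:330,230:440].mean()*30
            return lw+wo
        best=None
        for t in (np.pi-.06,np.pi,np.pi+.06):
            r=minimize(f,[600,-25,t],method="Nelder-Mead",options=dict(initial_simplex=[[600,-25,t],[630,-25,t],[600,-5,t],[600,-25,t+.05]],xatol=.02,fatol=1e-5,maxiter=400))
            if best is None or r.fun<best.fun: best=r
        P=best.x; print(n,P.round(3),best.fun)
        v=cv2.resize(p["frame"][:,:,::-1],None,fx=4,fy=4,interpolation=cv2.INTER_CUBIC)
        for q,z in [(w,20) for w in walls]+[(deck,8)]:
            uv=np.array([proj(p,X) for X in T(P,q,z)]); cv2.polylines(v,[np.round((uv+.5)*4-.5).astype(int)],True,(0,255,0),1)
        # spots
        g=p["frame"].astype(float).sum(2)
        for k,W in dict(A=(702,52),B=(755,10),C=(721,-101),S=(760,-54)).items():
            c=proj(p,(*W,22)); 
            for it in range(6):
                yy,xx=np.mgrid[:480,:640]
                rr=np.hypot(xx-c[0],yy-c[1]); m=rr<8
                # dark body mask: wood is not grey
                body=m&(wood<.35)
                c=np.array([xx[body].mean(),yy[body].mean()])
            rr=np.hypot(xx-c[0],yy-c[1]); m=rr<6
            wt=np.where(m,np.clip(g-np.percentile(g[m],30),0,None),0)
            s=np.array([(xx*wt).sum(),(yy*wt).sum()])/wt.sum()
            X=onz(p,s,22); 
            t=P[2];d=X[:2]-P[:2]; print(n,k,"body",c.round(1),"spot",s.round(1),X.round(1),"tray",(np.cos(t)*d[0]+np.sin(t)*d[1]).round(1),(-np.sin(t)*d[0]+np.cos(t)*d[1]).round(1))
            cv2.circle(v,tuple(np.round((s+.5)*4).astype(int)),3,(0,0,255),-1)
        cv2.imwrite(f"pics/fit_{n}.png",v[130*4:320*4,240*4:430*4] if n=="top" else v[210*4:310*4,260*4:430*4])
E
python3 fit.py
```

```text
top [600.741 -30.224   3.216] 2.38693490256078
top A body [288.5 197.6] spot [288.4 197. ] [703.8  57.4  22. ] tray -109.3 -79.7
top B body [308.2 176.1] spot [308.1 175.4] [755.   13.1  22. ] tray -157.1 -31.7
top C body [358.1 191.8] spot [358.4 191. ] [ 719.9 -102.6   22. ] tray -113.4 81.0
top S body [335.5 173. ] spot [335.5 172.1] [763.6 -49.8  22. ] tray -160.9 31.6
side [601.639 -34.391   3.219] 4.448246050115138
side A body [365.4 233.3] spot [365.4 231.8] [703.4  58.   22. ] tray -108.6 -84.2
side B body [387.4 242.5] spot [387.7 240.7] [754.4  14.6  22. ] tray -156.1 -37.0
side C body [381.2 272.3] spot [381.4 270.2] [ 719.5 -100.    22. ] tray -112.5 74.5
side S body [395.1 257.4] spot [395.5 255.5] [763.1 -47.2  22. ] tray -160.0 25.3
```

View pics/fit_top.png

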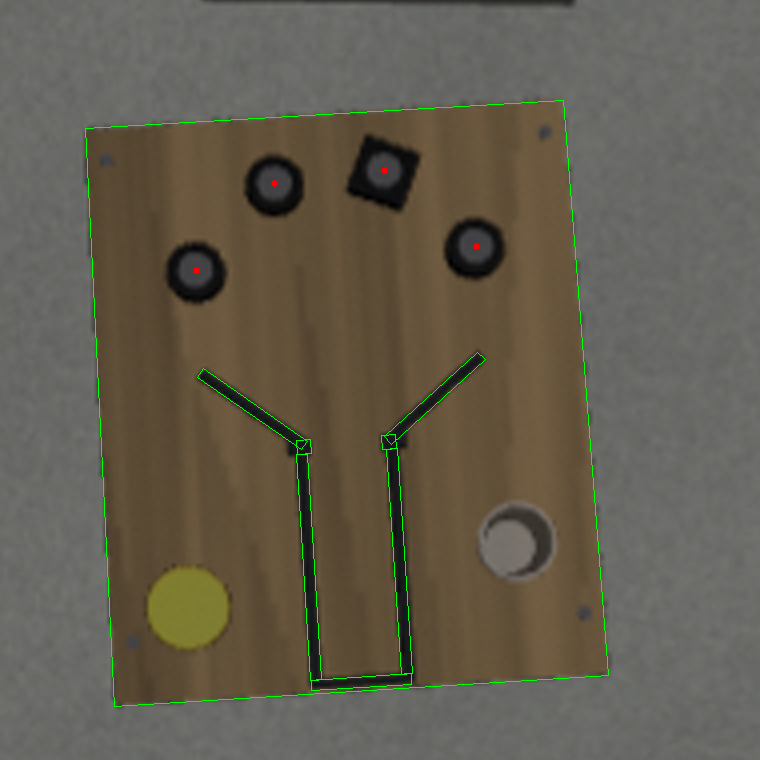

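View pics/fit_side.png

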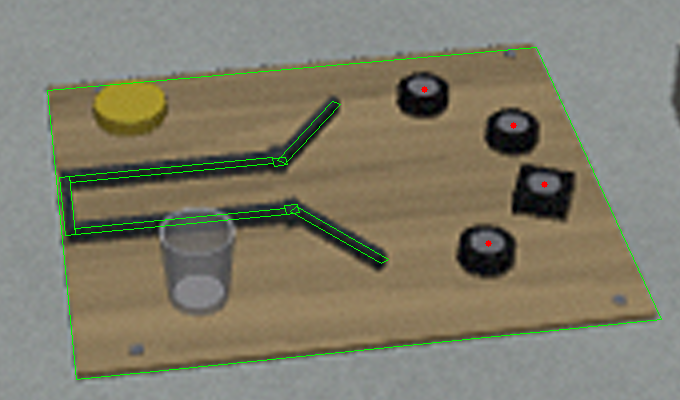

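```bash
cat >> h.py <<'E'
P=np.array([600.7,-30.2,3.216])
def w2t(X):
    c,s=np.cos(P[2]),np.sin(P[2]); d=np.array(X[:2])-P[:2]; return np.array([c*d[0]+s*d[1],-s*d[0]+c*d[1]])
def t2w(x,y):
    c,s=np.cos(P[2]),np.sin(P[2]); return P[:2]+np.array([c*x-s*y,s*x+c*y])
def cur(st):
    O=st["orientation"]; th=np.degrees(np.arctan2(O[1,0],O[0,0])); p=st["position"]
    return np.r_[w2t(p),p[2]], th-(np.degrees(P[2])-90), th
def inc(st,x,y,z,h):
    """tray x,y of TCP, world z, heading h deg -> tool shift (m), turn deg"""
    O=st["orientation"]; th=cur(st)[2]; a=np.radians(th)
    t=np.r_[t2w(x,y),z]-st["position"]
    Rz=np.array([[np.cos(a),np.sin(a),0],[np.sin(a),-np.cos(a),0],[0,0,-1]])  # columns x,y,z
    return (Rz.T@t/1000), -((h+np.degrees(P[2])-90)-th)
def show(st,*targets):
    c,h,th=cur(st); print("t",round(st["clock"],2),"tray",c.round(1),"h",round(h,1),"F",np.round(st["force"],1),"gap",round(st["finger_gap"],1))
    for t in targets:
        s,a=inc(st,*t); print(t,"->",[s.round(3).tolist(),round(float(a),1)])
E
python3 - <<'E'
from bench import *
from h import *
import pickle
show(bot.state(),(-130,-109,100,55),(-130,-109,205,55))
p=pickle.load(open("top.pkl","rb")); d=p["depth"]
yy,xx=np.mgrid[85:135:3,285:390:3]
mx=0;best=None
for v,u in zip(yy.ravel(),xx.ravel()):
    if d[v,u]>0:
        c,r=ray(p,(u,v)); X=c+r*d[v,u]
        if X[2]>mx: mx=X[2];best=X
print("holder top",best)
E
```

```text
t 0.7 tray [ 358.5 -598.1  205.5] h -24.5 F [ 0.6  0.2 -0.4] gap 93.9
(-130, -109, 100, 55) -> [[-0.243, 0.647, 0.105], -79.5]
(-130, -109, 205, 55) -> [[-0.243, 0.647, 0.0], -79.5]
holder top [ 893.58302254 -130.02066196  113.97343183]
```

{"api": "jog_arm", "payload": {
  "increments": [
    [[-0.243, 0.647, 0.0], -79.5],
    [[-0.243, 0.647, 0.0], -79.5],
    [[-0.243, 0.647, 0.0], -79.5],
    [[-0.243, 0.647, 0.0], -79.5],
    [[-0.243, 0.647, 0.0], -79.5],
    [[-0.243, 0.647, 0.0], -79.5],
    [[-0.243, 0.647, 0.0], -79.5],
    [[-0.243, 0.647, 0.0], -79.5],
    [[-0.243, 0.647, 0.0], -79.5],
    [[-0.243, 0.647, 0.0], -79.5]
  ],
  "claw": 0.01,
  "squeeze": 5
}}

```text
clock: 1.53
position: [490.2, 288.7, 205.7]
orientation: [[-0.718, 0.696, 0.0], [0.696, 0.718, 0.0], [-0.0, 0.001, -1.0]]
force: [-0.2, 0.4, 0.6]
finger_gap: 30.9
```

```bash
python3 - <<'E'
from bench import *
from h import *
show(bot.state(),(-130,-109,100,55))
E
```

```text
t 1.53 tray [  86.5 -326.2  205.7] h 41.7 F [-0.2  0.4  0.6] gap 30.9
(-130, -109, 100, 55) -> [[-0.306, 0.017, 0.106], -13.3]
```

{"api": "jog_arm", "payload": {
  "increments": [
    [[-0.306, 0.017, 0.04], -13],
    [[-0.306, 0.017, 0.04], -13],
    [[-0.306, 0.017, 0.04], -13],
    [[-0.306, 0.017, 0.08], -13],
    [[-0.306, 0.017, 0.106], -13],
    [[-0.306, 0.017, 0.106], -13],
    [[-0.306, 0.017, 0.106], -13],
    [[-0.306, 0.017, 0.106], -13],
    [[-0.306, 0.017, 0.106], -13],
    [[-0.306, 0.017, 0.106], -13]
  ]
}}

```text
clock: 2.37
position: [718.6, 86.1, 95.9]
orientation: [[-0.852, 0.524, -0.005], [0.524, 0.852, 0.0], [0.005, -0.003, -1.0]]
force: [-1.3, 1.4, 0.8]
finger_gap: 10.0
```

```bash
python3 - <<'E'
from bench import *
from h import *
import pickle
show(bot.state(),(-130,-109,100,55))
for n in ("wrist","top","side"):
    p=snapshot(n); pickle.dump(p,open(n+"1.pkl","wb"))
    f=p["frame"][:,:,::-1]
    if n!="wrist": f=cv2.resize(f[130:320,240:430],None,fx=3,fy=3,interpolation=cv2.INTER_CUBIC)
    cv2.imwrite(f"pics/{n}1.png",f)
show(bot.state(),(-130,-109,100,55))
E
```

```text
t 2.37 tray [-126.2 -107.2   95.9] h 54.1 F [-1.3  1.4  0.8] gap 10.0
(-130, -109, 100, 55) -> [[-0.002, 0.004, -0.004], -0.9]
t 2.52 tray [-127.3 -110.2  100.9] h 54.4 F [ 0.2  0.4 -0.3] gap 10.1
(-130, -109, 100, 55) -> [[-0.003, 0.001, 0.001], -0.6]
```

View pics/wrist1.png

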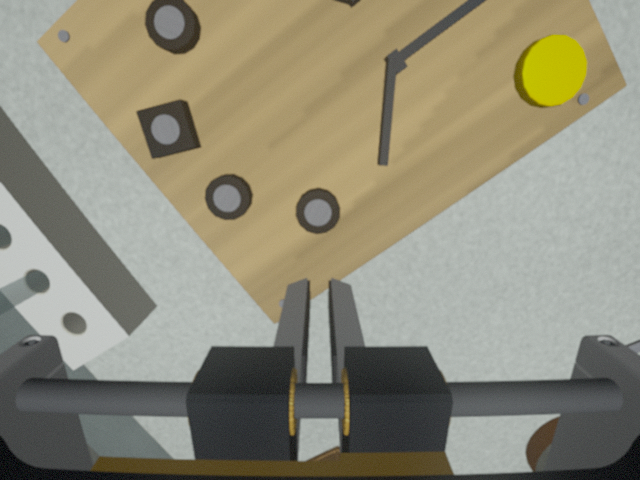

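View pics/top1.png

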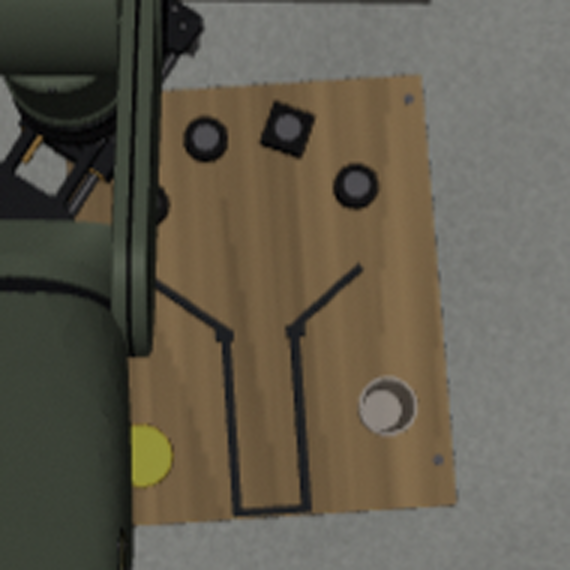

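View pics/side1.png

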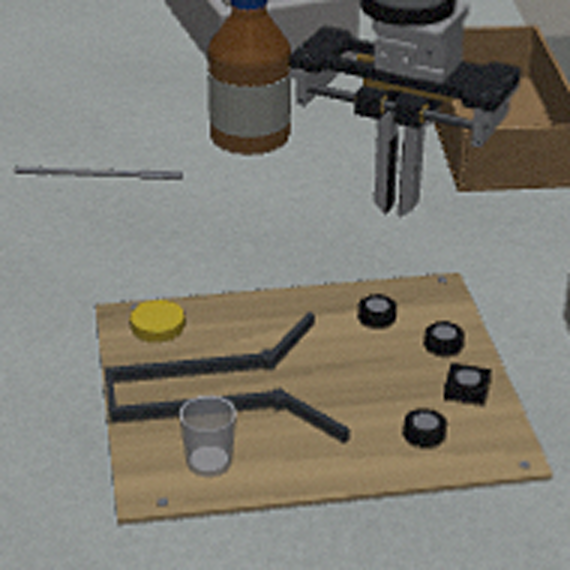

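```bash
cat >> h.py <<'E'
def spots(p,cands):
    """refine grey spot centroids from dark body: cands list of uv; returns world at z=22"""
    g=p["frame"].astype(np.float32).sum(2)
    return g
E
python3 - <<'E'
from bench import *
from h import *
import pickle
p=snapshot("wrist"); print(p["fx"],p["k1"],np.array(p["R"]).round(3),p["t"])
st=bot.state()
for nm in ("mount_a","block","cap"):
    for r in cut_out(nm,"wrist"):
        X=onz(p,r["uv"],22); print(nm,round(r["score"],2),np.round(r["uv"]),r["pixels"].sum(),X.round(1),"tray",w2t(X).round(1))
for nm,uv,z in (("A spot",(318.5,211),22),("B spot",(229,197),22),("S",(165,130),22),("C",(172,22),22),("wing-end top",(383,163),20),("jaw",(392,60),20),("cap",(558,65),22)):
    X=onz(p,uv,z); print(nm,X.round(1),w2t(X).round(1))
# predicted
v=p["frame"][:,:,::-1].copy()
import fit
for q,z in [(w,20) for w in fit.walls]+[(fit.deck,8)]:
    uv=np.array([proj(p,X) for X in fit.T(P,q,z)]); cv2.polylines(v,[np.round(uv*16).astype(int)],True,(0,255,0),1,cv2.LINE_AA,4)
c=st["position"]; uv=proj(p,c); print("TCP",uv); cv2.circle(v,tuple(np.round(uv).astype(int)),3,(0,0,255),-1)
cv2.imwrite("pics/w2.png",v)
show(st)
E
```

```text
346.8506685832062 -0.04846684394998911 [[-0.854  0.52  -0.002]
 [ 0.497  0.818  0.29 ]
 [ 0.152  0.246 -0.957]] [ 569.10036744 -430.66886015  162.19286273]
mount_a 0.93 [319. 205.] 1591 [701.6  58.3  22. ] tray [-107.2  -80.7]
mount_a 0.73 [174.  22.] 2279 [719.8 -99.3  22. ] tray [-113.7   77.8]
mount_a 0.7 [537. 439.] 1297 [638.6 369.   22. ] tray [ -67.5 -395.3]
mount_a 0.57 [231. 189.] 1709 [751.6  14.   22. ] tray [-153.8  -32.8]
block 0.77 [172. 129.] 2547 [763.1 -44.1  22. ] tray [-160.9   25.9]
cap 0.67 [549.  66.] 4167 [512.8  57.6  22. ] tray [ 81.1 -94.1]
A spot [704.3  62.3  22. ] [-110.2  -84.6]
B spot [756.4  18.   22. ] [-158.8  -36.4]
S [767.9 -46.4  22. ] [-165.5   28.6]
C [720.9 -99.9  22. ] [-114.7   78.5]
wing-end top [645.   56.5  20. ] [-50.6 -83.2]
jaw [606.1  -1.7  20. ] [ -7.5 -28. ]
cap [506.8  59.8  22. ] [ 86.9 -96.8]
TCP [319.8125027  293.68414147]
t 2.57 tray [-127.5 -110.5  101.5] h 54.4 F [-0.3  0.6  0.4] gap 9.7
```

View pics/w2.png

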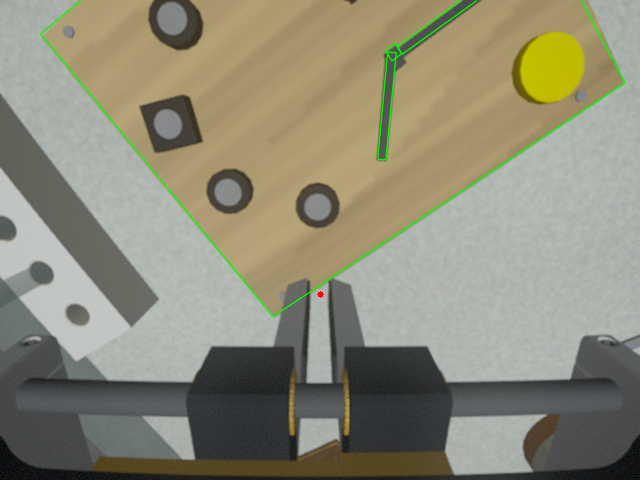

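```bash
python3 - <<'E'
from bench import *
from h import *
show(bot.state(),(-128,-108.4,13,55))
E
```

```text
t 2.72 tray [-127.5 -110.4  101.5] h 54.4 F [0.2 0.2 0.5] gap 10.0
(-128, -108.4, 13, 55) -> [[-0.002, -0.001, 0.088], -0.6]
```

{"api": "jog_arm", "payload": {
  "increments": [
    [[-0.001, -0.001, 0.03], -0.6],
    [[-0.001, -0.001, 0.06], -0.6],
    [[-0.001, -0.001, 0.08], -0.6],
    [[-0.001, -0.001, 0.088], -0.6],
    [[-0.001, -0.001, 0.088], -0.6],
    [[-0.001, -0.001, 0.088], -0.6]
  ]
}}

```text
clock: 3.22
position: [720.2, 87.2, 12.5]
orientation: [[-0.859, 0.512, 0.001], [0.512, 0.859, -0.0], [-0.001, 0.001, -1.0]]
force: [-0.6, -0.2, 0.2]
finger_gap: 10.1
```

```bash
cat > path.py <<'E'
from h import *
def bez(p0,p1,p2,p3,step):
    u=np.linspace(0,1,2000)[:,None]; p0,p1,p2,p3=map(np.array,(p0,p1,p2,p3))
    B=(1-u)**3*p0+3*u*(1-u)**2*p1+3*u*u*(1-u)*p2+u**3*p3
    s=np.r_[0,np.cumsum(np.hypot(*np.diff(B,axis=0).T))]
    q=np.linspace(0,s[-1],int(np.ceil(s[-1]/step))+1)
    X=np.c_[np.interp(q,s,B[:,0]),np.interp(q,s,B[:,1])]
    d=np.gradient(B,axis=0); a=np.unwrap(np.arctan2(d[:,1],d[:,0])); 
    return X,np.interp(q,s,a)
def rows(st,X,a,D,z):
    out=[]
    for (x,y),h in zip(X,a):
        s,t=inc(st,x-D*np.cos(h),y-D*np.sin(h),z,np.degrees(h)); out.append([s.round(3).tolist(),round(float(t),1)])
    return out
E
python3 - <<'E'
from bench import *
from path import *
p=snapshot("wrist"); cv2.imwrite("pics/w3.png",p["frame"][:,:,::-1])
st=bot.state(); show(st)
X,a=bez((-108.5,-80.5),(-89,-51),(-80,0),(-30,0),6)
print(len(X),np.c_[X,np.degrees(a)].round(1)[::3])
print(rows(st,X,a,24,13))
E
```

```text
t 3.27 tray [-128.5 -108.    13.1] h 54.9 F [0.5 0.  0.1] gap 10.5
21 [[-108.5  -80.5   56.6]
 [ -99.7  -64.9   63.2]
 [ -91.7  -48.8   63.4]
 [ -83.1  -33.    58.5]
 [ -72.5  -18.6   47.6]
 [ -58.7   -7.2   30.2]
 [ -41.9   -1.1   10.6]]
[[[0.001, -0.01, 0.0], -1.6], [[0.002, -0.016, 0.0], -4.8], [[0.002, -0.022, 0.0], -6.9], [[0.002, -0.028, 0.0], -8.2], [[0.002, -0.034, 0.0], -8.9], [[0.001, -0.04, 0.0], -8.9], [[-0.0, -0.046, 0.0], -8.4], [[-0.002, -0.052, 0.0], -7.4], [[-0.003, -0.058, 0.0], -5.8], [[-0.004, -0.063, 0.0], -3.5], [[-0.006, -0.069, 0.0], -0.7], [[-0.007, -0.075, 0.0], 2.9], [[-0.009, -0.082, 0.0], 7.3], [[-0.01, -0.088, 0.0], 12.5], [[-0.01, -0.094, 0.0], 18.4], [[-0.011, -0.101, 0.0], 24.8], [[-0.01, -0.107, 0.0], 31.5], [[-0.009, -0.114, 0.0], 38.1], [[-0.007, -0.12, 0.0], 44.3], [[-0.005, -0.126, 0.0], 50.0], [[-0.001, -0.131, 0.0], 54.9]]
```

View pics/w3.png

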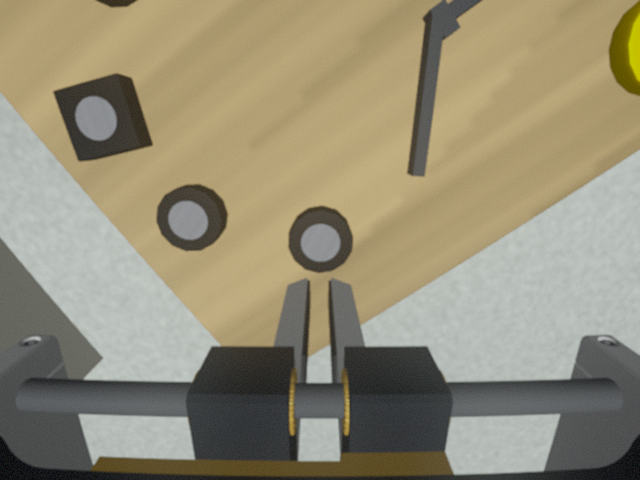

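{"api": "jog_arm", "payload": {
  "increments": [
    [[0.001, -0.004, 0.0], 0],
    [[0.001, -0.007, 0.0], -1],
    [[0.001, -0.01, 0.0], -2],
    [[0.002, -0.016, 0.0], -4.8],
    [[0.002, -0.022, 0.0], -6.9],
    [[0.002, -0.028, 0.0], -8.2],
    [[0.002, -0.034, 0.0], -8.9],
    [[0.001, -0.04, 0.0], -8.9],
    [[0.0, -0.046, 0.0], -8.4],
    [[-0.002, -0.052, 0.0], -7.4]
  ]
}}

```text
clock: 4.1
position: [694.6, 40.4, 11.7]
orientation: [[-0.917, 0.399, 0.0], [0.399, 0.917, 0.0], [-0.0, 0.0, -1.0]]
force: [1.1, 1.2, 0.3]
finger_gap: 9.8
```

```bash
python3 - <<'E'
from bench import *
from path import *
p=snapshot("wrist"); cv2.imwrite("pics/w4.png",p["frame"][:,:,::-1])
st=bot.state(); show(st)
X,a=bez((-108.5,-80.5),(-89,-51),(-80,0),(-30,0),6)
print(rows(st,X,a,24,13)[7:])
r=cut_out("mount_a","wrist")
for q in r[:3]: 
    X=onz(p,q["uv"],22);print(q["score"],q["uv"],w2t(X))
E
```

```text
t 4.15 tray [-98.6 -62.   11.5] h 62.1 F [-0.2 -0.3 -0.3] gap 10.2
[[[-0.0, 0.003, -0.001], -0.2], [[-0.001, -0.003, -0.001], 1.4], [[-0.001, -0.009, -0.001], 3.6], [[-0.002, -0.015, -0.001], 6.5], [[-0.003, -0.021, -0.001], 10.1], [[-0.003, -0.027, -0.001], 14.5], [[-0.004, -0.034, -0.001], 19.7], [[-0.003, -0.04, -0.001], 25.6], [[-0.003, -0.047, -0.001], 32.0], [[-0.002, -0.053, -0.001], 38.7], [[0.0, -0.06, -0.001], 45.3], [[0.003, -0.065, -0.001], 51.5], [[0.006, -0.071, -0.001], 57.1], [[0.01, -0.076, -0.001], 62.1]]
0.92 [145.3, 57.7] [-112.8471628    79.92565091]
0.84 [206.3, 295.9] [-151.96259428  -32.36683031]
```

View pics/w4.png

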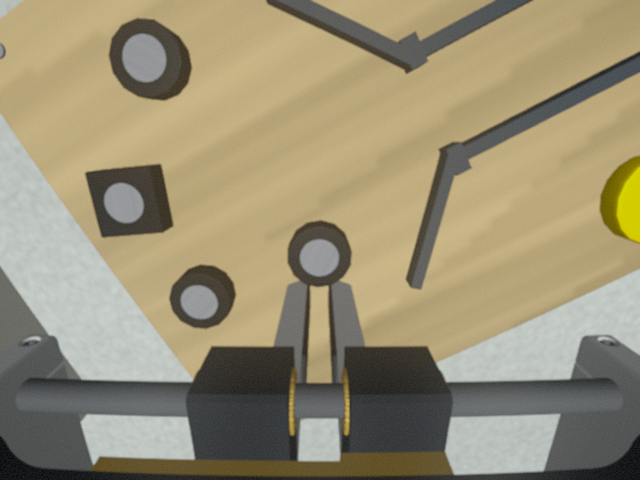

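{"api": "jog_arm", "payload": {
  "increments": [
    [[-0.001, -0.004, 0.0], 1.4],
    [[-0.001, -0.009, 0.0], 3.6],
    [[-0.002, -0.015, 0.0], 6.5],
    [[-0.003, -0.021, 0.0], 10],
    [[-0.003, -0.027, 0.0], 14.5],
    [[-0.004, -0.034, 0.0], 19.7],
    [[-0.003, -0.04, 0.0], 25.6],
    [[-0.003, -0.047, 0.0], 32],
    [[-0.002, -0.053, 0.0], 38.7],
    [[-0.002, -0.053, 0.0], 38.7]
  ]
}}

```text
clock: 5.03
position: [675.1, -9.5, 11.3]
orientation: [[-0.464, 0.886, -0.001], [0.886, 0.464, -0.0], [0.0, -0.001, -1.0]]
force: [-0.0, 0.5, 0.1]
finger_gap: 9.8
```

```bash
python3 - <<'E'
from bench import *
from path import *
p=snapshot("wrist"); cv2.imwrite("pics/w5.png",p["frame"][:,:,::-1])
st=bot.state(); show(st)
X,a=bez((-108.5,-80.5),(-89,-51),(-80,0),(-30,0),6)
print(rows(st,X,a,24,13)[16:])
r=cut_out("mount_a","wrist")
for q in r[:3]: 
    X=onz(p,q["uv"],22);print(q["score"],q["uv"],w2t(X))
E
```

```text
t 5.08 tray [-76.1 -15.7  11.3] h 23.7 F [-0.3  0.1  0.5] gap 10.1
[[[-0.001, -0.001, -0.002], 0.2], [[-0.004, -0.007, -0.002], 6.8], [[-0.005, -0.014, -0.002], 13.0], [[-0.006, -0.02, -0.002], 18.7], [[-0.006, -0.027, -0.002], 23.6]]
0.9 [318.5, 255.1] [-52.2120268   -4.17551391]
0.88 [308.4, 427.5] [-158.46527786  -43.41148646]
0.72 [136.1, 289.4] [-109.70069965   78.63538988]
```

View pics/w5.png

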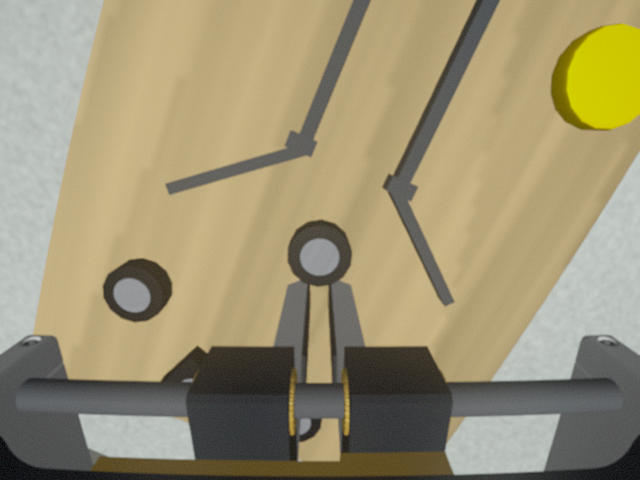

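{"api": "jog_arm", "payload": {
  "increments": [
    [[-0.003, -0.006, 0.0], 5.5],
    [[-0.005, -0.012, 0.0], 11.5],
    [[-0.006, -0.018, 0.0], 17],
    [[-0.006, -0.024, 0.0], 22],
    [[-0.006, -0.027, 0.0], 23.7],
    [[-0.006, -0.027, 0.0], 23.7]
  ]
}}

```text
clock: 5.63
position: [654.3, -26.2, 11.4]
orientation: [[-0.074, 0.997, -0.0], [0.997, 0.074, 0.0], [0.0, -0.0, -1.0]]
force: [-0.4, -0.5, 0.8]
finger_gap: 9.9
```

```bash
python3 - <<'E'
from bench import *
from path import *
p=snapshot("wrist"); cv2.imwrite("pics/w6.png",p["frame"][:,:,::-1])
st=bot.state(); show(st,(-24,0,12,0),(-2,0,12,0))
r=cut_out("mount_a","wrist")
for q in r[:3]: 
    X=onz(p,q["uv"],22);print(q["score"],q["uv"],w2t(X))
for X in ((-4,20),(-4,-20)): print(proj(p,[*t2w(*X),20]))
E
```

```text
t 5.68 tray [-54.1  -0.1  11.5] h 0.1 F [ 0.7  0.5 -0.4] gap 10.2
(-24, 0, 12, 0) -> [[-0.0, -0.03, -0.001], 0.1]
(-2, 0, 12, 0) -> [[-0.0, -0.052, -0.001], 0.1]
0.75 [317.8, 255.1] [-28.10140465   1.05554229]
0.6 [181.8, 368.6] [-98.47410916  80.61127065]
[280.21237361 208.48998145]
[359.61052662 208.57048059]
```

View pics/w6.png

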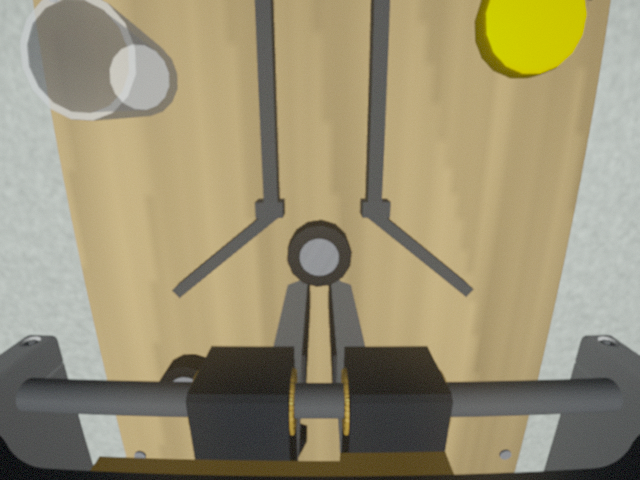

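{"api": "jog_arm", "payload": {
  "increments": [
    [[0.0005, -0.005, 0.0], 0],
    [[0.001, -0.01, 0.0], 0],
    [[0.0015, -0.015, 0.0], 0],
    [[0.0015, -0.02, 0.0], 0],
    [[0.0015, -0.025, 0.0], 0],
    [[0.0015, -0.03, 0.0], 0],
    [[0.0015, -0.035, 0.0], 0],
    [[0.0015, -0.04, 0.0], 0],
    [[0.0015, -0.045, 0.0], 0],
    [[0.0015, -0.049, 0.0], 0]
  ]
}}

```text
clock: 6.57
position: [605.0, -28.6, 11.5]
orientation: [[-0.073, 0.997, -0.0], [0.997, 0.073, -0.0], [0.0, -0.0, -1.0]]
force: [0.1, 0.2, 0.7]
finger_gap: 10.0
```

```bash
python3 - <<'E'
from bench import *
from path import *
p=snapshot("wrist"); cv2.imwrite("pics/w7.png",p["frame"][:,:,::-1])
st=bot.state(); show(st)
r=cut_out("mount_a","wrist")
for q in r[:3]: 
    X=onz(p,q["uv"],22);print(q["score"],q["uv"],w2t(X))
E
```

```text
t 6.62 tray [-3.6 -1.4 11.3] h -0.1 F [ 0.3 -0.4  0.4] gap 10.3
0.94 [181.5, 443.6] [-106.57126708   87.21248067]
0.67 [318.7, 256.5] [20.52500083 -0.83004854]
```

View pics/w7.png

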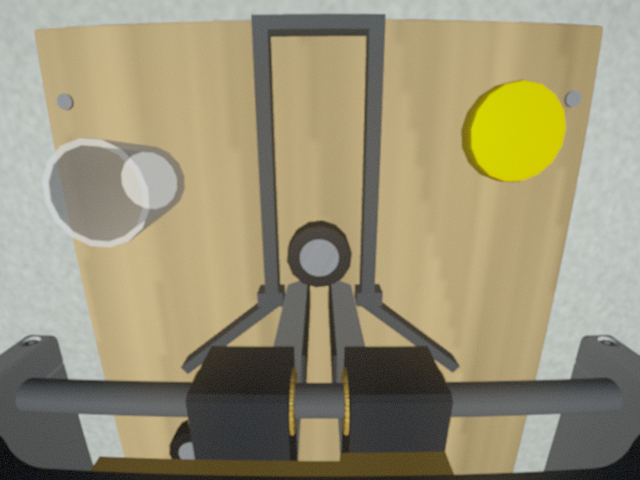

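{"api": "jog_arm", "payload": {
  "increments": [
    [[0.0, -0.004, 0.0], 0],
    [[0.0, -0.004, 0.0], 0],
    [[0.0, 0.006, 0.0], 0],
    [[0.0, 0.014, 0.0], 0],
    [[0.0, 0.02, -0.03], 0],
    [[0.0, 0.04, -0.06], 0],
    [[0.0, 0.08, -0.06], 0],
    [[0.0, 0.12, -0.06], 0],
    [[0.0, 0.15, -0.06], 0],
    [[0.0, 0.15, -0.06], 0]
  ]
}}

```text
clock: 7.5
position: [760.3, -17.2, 70.7]
orientation: [[-0.074, 0.997, 0.005], [0.997, 0.074, -0.0], [-0.0, 0.005, -1.0]]
force: [-0.4, -0.2, -0.1]
finger_gap: 10.1
```

```bash
python3 - <<'E'
from bench import *
from path import *
st=bot.state(); show(st,(-192,-44.5,60,18),(-192,-44.5,13,18))
p=snapshot("wrist"); cv2.imwrite("pics/w8.png",p["frame"][:,:,::-1])
E
```

```text
t 7.5 tray [-160.1   -1.1   70.7] h -0.0 F [-0.4 -0.2 -0.1] gap 10.1
(-192, -44.5, 60, 18) -> [[0.043, 0.032, 0.011], -18.0]
(-192, -44.5, 13, 18) -> [[0.043, 0.032, 0.058], -18.0]
```

View pics/w8.png

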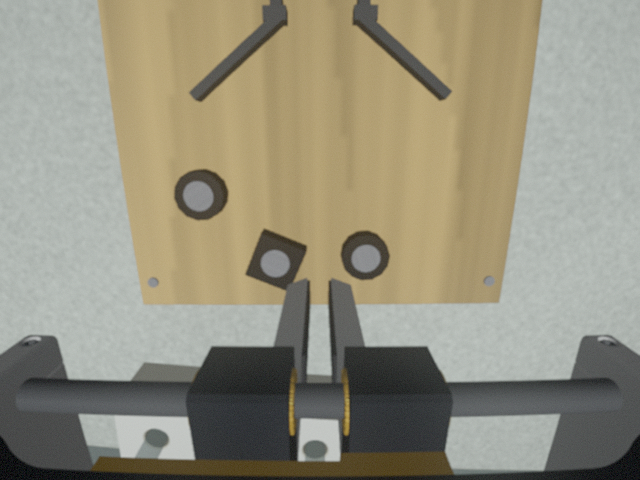

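{"api": "jog_arm", "payload": {
  "increments": [
    [[0.043, 0.032, -0.01], -18],
    [[0.043, 0.032, -0.01], -18],
    [[0.043, 0.032, -0.005], -18],
    [[0.043, 0.032, 0.01], -18],
    [[0.043, 0.032, 0.01], -18],
    [[0.043, 0.032, 0.01], -18]
  ]
}}

```text
clock: 8.05
position: [781.1, 27.2, 58.5]
orientation: [[-0.375, 0.927, -0.006], [0.927, 0.375, 0.0], [0.002, -0.006, -1.0]]
force: [0.2, -0.4, -0.6]
finger_gap: 10.1
```

```bash
python3 - <<'E'
from bench import *
from path import *
p=snapshot("wrist"); cv2.imwrite("pics/w9.png",p["frame"][:,:,::-1])
st=bot.state(); show(st,(-192,-44.5,13,18))
r=cut_out("mount_a","wrist")
for q in r[:4]: 
    X=onz(p,q["uv"],22);print(q["score"],q["uv"],w2t(X))
E
```

```text
t 8.1 tray [-185.1  -43.6   59.7] h 17.8 F [-0.1  1.3 -0.3] gap 9.8
(-192, -44.5, 13, 18) -> [[-0.001, 0.007, 0.047], -0.2]
0.69 [156.9, 102.1] [-113.2854893    80.46313324]
0.6 [319.4, 221.8] [-153.35200527  -33.80788682]
```

View pics/w9.png

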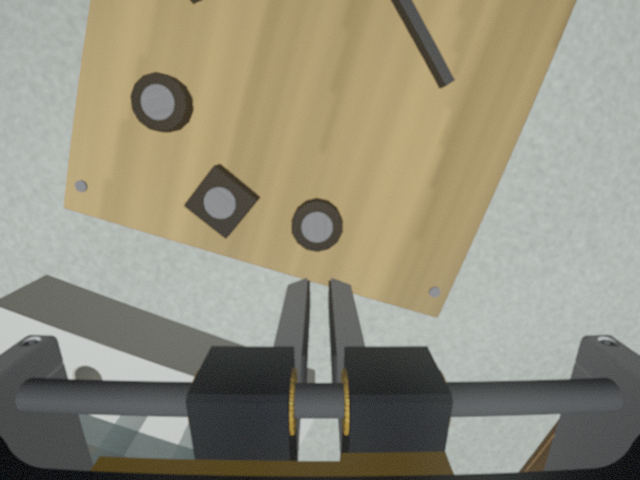

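{"api": "jog_arm", "payload": {
  "increments": [
    [[-0.001, 0.004, 0.0], 0],
    [[-0.001, 0.004, 0.02], 0],
    [[-0.001, 0.004, 0.035], 0],
    [[-0.001, 0.004, 0.046], 0],
    [[-0.001, 0.004, 0.046], 0]
  ]
}}

```text
clock: 8.57
position: [784.8, 28.2, 10.5]
orientation: [[-0.377, 0.926, -0.008], [0.926, 0.377, 0.001], [0.003, -0.007, -1.0]]
force: [-0.4, 0.4, -1.2]
finger_gap: 10.1
```

```bash
python3 - <<'E'
from bench import *
from path import *
p=snapshot("wrist"); cv2.imwrite("pics/w10.png",p["frame"][:,:,::-1])
st=bot.state(); show(st)
r=cut_out("mount_a","wrist")
for q in r[:4]: 
    X=onz(p,q["uv"],22);print(q["score"],q["uv"],w2t(X))
X,a=bez((-157.5,-33),(-115,-19),(-80,-1.5),(-30,-1.5),7)
for r in rows(st,X,a,24.5,12): print(r)
E
```

```text
t 8.62 tray [-188.9  -44.5   12.2] h 17.9 F [-0.1 -0.4 -0.6] gap 10.0
0.85 [116.5, 84.2] [-113.18198237   78.08323137]
0.8 [317.4, 235.3] [-153.49079642  -32.09498517]
[[-0.001, -0.009, 0.0], -0.3]
[[-0.001, -0.016, 0.0], -1.0]
[[-0.001, -0.023, 0.0], -1.5]
[[-0.001, -0.03, 0.0], -1.8]
[[-0.001, -0.037, 0.0], -1.9]
[[-0.001, -0.044, 0.0], -1.8]
[[-0.002, -0.051, 0.0], -1.5]
[[-0.002, -0.058, 0.0], -1.0]
[[-0.003, -0.065, 0.0], -0.2]
[[-0.003, -0.071, 0.0], 0.8]
[[-0.003, -0.078, 0.0], 2.0]
[[-0.004, -0.085, 0.0], 3.4]
[[-0.004, -0.092, 0.0], 4.9]
[[-0.004, -0.099, 0.0], 6.6]
[[-0.004, -0.106, 0.0], 8.4]
[[-0.003, -0.113, 0.0], 10.3]
[[-0.003, -0.12, 0.0], 12.2]
[[-0.002, -0.127, 0.0], 14.1]
[[-0.001, -0.134, 0.0], 16.0]
[[0.0, -0.141, 0.0], 17.9]
```

View pics/w10.png

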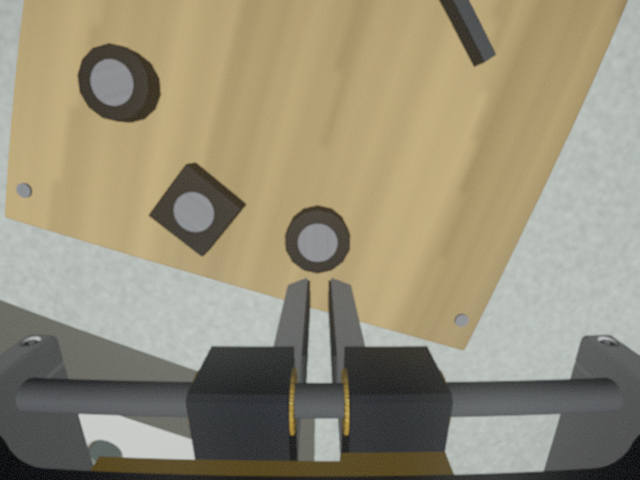

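{"api": "jog_arm", "payload": {
  "increments": [
    [[0.0, -0.004, 0.0], 0],
    [[-0.001, -0.008, 0.0], -0.3],
    [[-0.001, -0.012, 0.0], -0.8],
    [[-0.001, -0.018, 0.0], -1.2],
    [[-0.001, -0.024, 0.0], -1.5],
    [[-0.001, -0.03, 0.0], -1.8],
    [[-0.001, -0.037, 0.0], -1.9],
    [[-0.001, -0.044, 0.0], -1.8],
    [[-0.002, -0.051, 0.0], -1.5],
    [[-0.002, -0.058, 0.0], -1]
  ]
}}

```text
clock: 9.5
position: [734.4, 4.0, 15.6]
orientation: [[-0.393, 0.92, 0.0], [0.92, 0.393, -0.0], [-0.0, 0.0, -1.0]]
force: [0.5, -0.2, 0.5]
finger_gap: 10.2
```

```bash
python3 - <<'E'
from bench import *
from path import *
p=snapshot("wrist"); cv2.imwrite("pics/w11.png",p["frame"][:,:,::-1])
st=bot.state(); show(st)
X,a=bez((-157.5,-33),(-115,-19),(-80,-1.5),(-30,-1.5),7)
for r in rows(st,X,a,24.5,12)[7:]: print(r)
E
```

```text
t 9.55 tray [-134.5  -23.8   15.3] h 18.8 F [-0.2  0.5  0.3] gap 10.0
[[0.001, 0.001, 0.003], -0.0]
[[0.001, -0.006, 0.003], 0.7]
[[0.0, -0.013, 0.003], 1.7]
[[0.0, -0.02, 0.003], 2.9]
[[-0.0, -0.027, 0.003], 4.3]
[[-0.0, -0.034, 0.003], 5.9]
[[-0.0, -0.041, 0.003], 7.5]
[[0.0, -0.048, 0.003], 9.3]
[[0.001, -0.055, 0.003], 11.2]
[[0.001, -0.062, 0.003], 13.1]
[[0.002, -0.069, 0.003], 15.0]
[[0.003, -0.076, 0.003], 16.9]
[[0.005, -0.083, 0.003], 18.8]
```

View pics/w11.png

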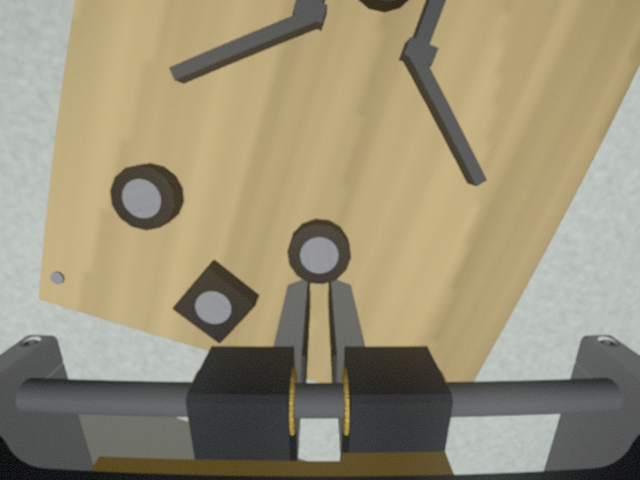

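Nested well at (319,252); z rose to 15, correct by 3 mm and go on.

{"api": "jog_arm", "payload": {
  "increments": [
    [[0.0, -0.006, 0.001], 0.7],
    [[0.0, -0.013, 0.002], 1.7],
    [[0.0, -0.02, 0.003], 2.9],
    [[0.0, -0.027, 0.003], 4.3],
    [[0.0, -0.034, 0.003], 5.9],
    [[0.0, -0.041, 0.003], 7.5],
    [[0.0, -0.048, 0.003], 9.3],
    [[0.001, -0.055, 0.003], 11.2],
    [[0.001, -0.062, 0.003], 13.1],
    [[0.002, -0.069, 0.003], 15]
  ]
}}

```text
clock: 10.38
position: [670.1, -21.2, 12.4]
orientation: [[-0.139, 0.99, -0.0], [0.99, 0.139, -0.0], [-0.0, -0.0, -1.0]]
force: [1.0, 0.3, 0.1]
finger_gap: 10.2
```

```bash
python3 - <<'E'
from bench import *
from path import *
p=snapshot("wrist"); cv2.imwrite("pics/w12.png",p["frame"][:,:,::-1])
st=bot.state(); show(st,(-54,-1.5,12,0),(-4,-1.5,12,0))
E
```

```text
t 10.43 tray [-68.3  -3.7  12.1] h 3.7 F [-1.1  0.   0.2] gap 10.0
(-54, -1.5, 12, 0) -> [[-0.001, -0.014, 0.0], 3.7]
(-4, -1.5, 12, 0) -> [[0.002, -0.064, 0.0], 3.7]
```

View pics/w12.png

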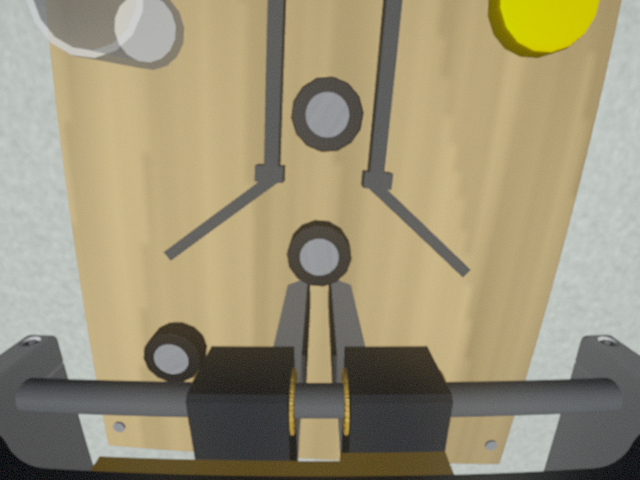

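{"api": "jog_arm", "payload": {
  "increments": [
    [[-0.001, -0.006, 0.0], 1.8],
    [[-0.001, -0.012, 0.0], 3.7],
    [[0.0, -0.018, 0.0], 3.7],
    [[0.0, -0.023, 0.0], 3.7],
    [[0.0, -0.028, 0.0], 3.7],
    [[0.001, -0.034, 0.0], 3.7],
    [[0.001, -0.039, 0.0], 3.7],
    [[0.001, -0.044, 0.0], 3.7],
    [[0.001, -0.049, 0.0], 3.7],
    [[0.002, -0.054, 0.0], 3.7]
  ]
}}

```text
clock: 11.27
position: [616.8, -26.7, 12.5]
orientation: [[-0.078, 0.997, 0.0], [0.997, 0.078, -0.0], [-0.0, 0.0, -1.0]]
force: [0.7, 0.8, 0.3]
finger_gap: 9.7
```

```bash
python3 - <<'E'
from bench import *
from path import *
p=snapshot("wrist"); cv2.imwrite("pics/w13.png",p["frame"][:,:,::-1])
st=bot.state(); show(st,(0,-1.5,12,0))
E
```

```text
t 11.32 tray [-15.1  -2.6  12.3] h 0.2 F [ 1.3 -0.6 -0.2] gap 10.1
(0, -1.5, 12, 0) -> [[-0.001, -0.015, 0.0], 0.2]
```

View pics/w13.png

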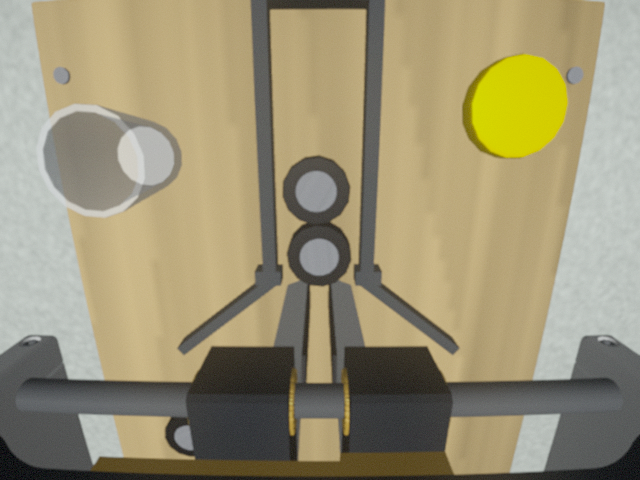

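{"api": "jog_arm", "payload": {
  "increments": [
    [[-0.0005, -0.005, 0.0], 0],
    [[-0.001, -0.01, 0.0], 0],
    [[-0.001, -0.015, 0.0], 0],
    [[-0.001, -0.015, 0.0], 0],
    [[-0.001, -0.008, 0.0], 0],
    [[-0.001, 0.0, 0.0], 0],
    [[-0.001, 0.005, -0.03], 0],
    [[-0.03, 0.03, -0.06], 7],
    [[-0.06, 0.06, -0.06], 14],
    [[-0.09, 0.09, -0.06], 21]
  ]
}}

```text
clock: 12.15
position: [712.6, -105.3, 76.5]
orientation: [[0.289, 0.957, 0.007], [0.957, -0.289, -0.002], [0.0, 0.007, -1.0]]
force: [0.4, 0.3, 0.6]
finger_gap: 10.0
```

```bash
python3 - <<'E'
from bench import *
from path import *
p=snapshot("wrist"); cv2.imwrite("pics/w14.png",p["frame"][:,:,::-1])
st=bot.state(); show(st,(-133.6,107.7,65,-55))
E
```

```text
t 12.2 tray [-110.6   90.7   74.2] h -21.5 F [ 3.5 -3.5  0.1] gap 10.1
(-133.6, 107.7, 65, -55) -> [[-0.007, 0.028, 0.009], 33.5]
```

View pics/w14.png

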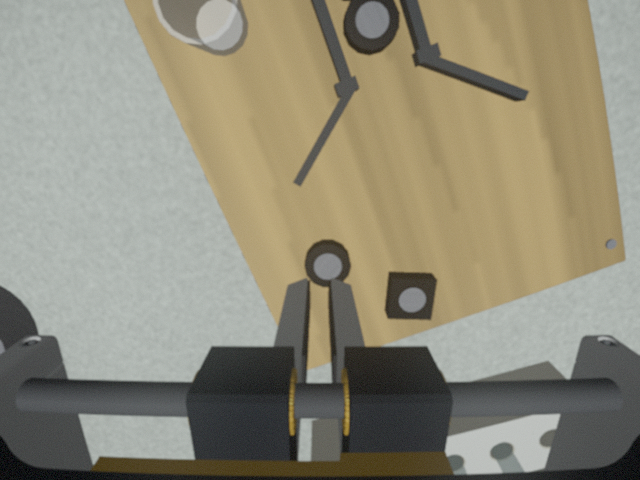

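{"api": "jog_arm", "payload": {
  "increments": [
    [[-0.007, 0.028, 0.0], 7],
    [[-0.007, 0.028, 0.0], 14],
    [[-0.007, 0.028, 0.0], 21],
    [[-0.007, 0.028, 0.009], 28],
    [[-0.007, 0.028, 0.009], 33.5],
    [[-0.007, 0.028, 0.009], 33.5],
    [[-0.007, 0.028, 0.009], 33.5]
  ]
}}

```text
clock: 12.78
position: [733.7, -119.1, 63.0]
orientation: [[0.764, 0.645, -0.0], [0.645, -0.764, 0.0], [-0.0, -0.0, -1.0]]
force: [-0.6, 0.5, -0.0]
finger_gap: 10.1
```

```bash
python3 - <<'E'
from bench import *
from path import *
p=snapshot("wrist"); cv2.imwrite("pics/w15.png",p["frame"][:,:,::-1])
st=bot.state(); show(st,(-133.6,107.7,13,-55))
r=cut_out("mount_a","wrist")
for q in r[:4]: 
    X=onz(p,q["uv"],22);print(q["score"],q["uv"],w2t(X))
E
```

```text
t 12.83 tray [-126.1   98.6   63.4] h -54.1 F [-0.   0.5  0.7] gap 9.7
(-133.6, 107.7, 13, -55) -> [[0.001, 0.012, 0.05], 0.9]
0.97 [211.2, 8.6] [14.47688329  8.63547714]
0.77 [319.1, 229.9] [-111.47394921   78.00878738]
```

View pics/w15.png

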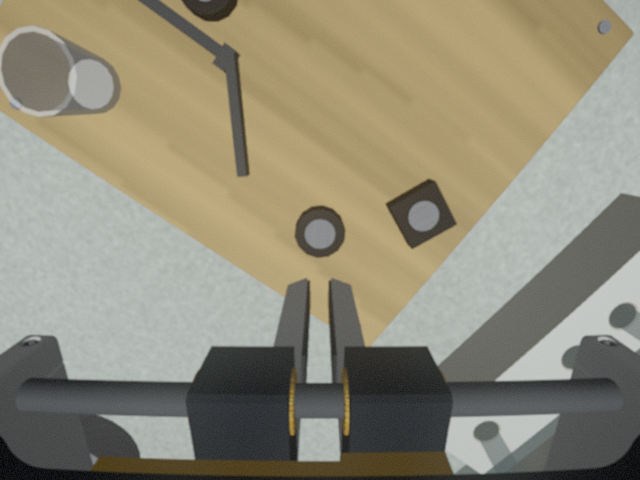

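{"api": "jog_arm", "payload": {
  "increments": [
    [[0.0, 0.006, 0.0], 0.5],
    [[0.001, 0.012, 0.0], 0.9],
    [[0.001, 0.012, 0.02], 0.9],
    [[0.001, 0.012, 0.04], 0.9],
    [[0.001, 0.012, 0.05], 0.9],
    [[0.001, 0.012, 0.05], 0.9]
  ]
}}

```text
clock: 13.38
position: [739.3, -127.5, 9.4]
orientation: [[0.776, 0.63, -0.006], [0.63, -0.776, 0.002], [-0.004, -0.005, -1.0]]
force: [-0.8, 0.4, -0.2]
finger_gap: 10.0
```

```bash
python3 - <<'E'
from bench import *
from path import *
p=snapshot("wrist"); cv2.imwrite("pics/w16.png",p["frame"][:,:,::-1])
st=bot.state(); show(st)
r=cut_out("mount_a","wrist")
for q in r[:4]: 
    X=onz(p,q["uv"],22);print(q["score"],q["uv"],w2t(X))
X,a=bez((-114,79),(-94,50),(-80,-2),(-30,-2),6)
for r in rows(st,X,a,24.5,12): print(r)
E
```

```text
t 13.43 tray [-132.1  107.6   11.3] h -55.2 F [ 0.3 -0.5 -0.5] gap 9.9
0.9 [317.8, 237.4] [-110.37476373   78.49064969]
[[0.001, -0.009, -0.001], 0.2]
[[0.0, -0.015, -0.001], 2.9]
[[0.0, -0.021, -0.001], 4.7]
[[0.0, -0.027, -0.001], 5.7]
[[0.001, -0.033, -0.001], 6.1]
[[0.001, -0.039, -0.001], 6.1]
[[0.002, -0.045, -0.001], 5.5]
[[0.003, -0.05, -0.001], 4.6]
[[0.004, -0.056, -0.001], 3.2]
[[0.005, -0.062, -0.001], 1.3]
[[0.006, -0.068, -0.001], -1.1]
[[0.007, -0.074, -0.001], -3.9]
[[0.008, -0.08, -0.001], -7.4]
[[0.009, -0.086, -0.001], -11.5]
[[0.009, -0.092, -0.001], -16.2]
[[0.009, -0.098, -0.001], -21.4]
[[0.009, -0.105, -0.001], -27.1]
[[0.008, -0.111, -0.001], -33.1]
[[0.007, -0.117, -0.001], -39.1]
[[0.005, -0.123, -0.001], -44.8]
[[0.002, -0.129, -0.001], -50.3]
[[-0.001, -0.134, -0.001], -55.2]
```

View pics/w16.png

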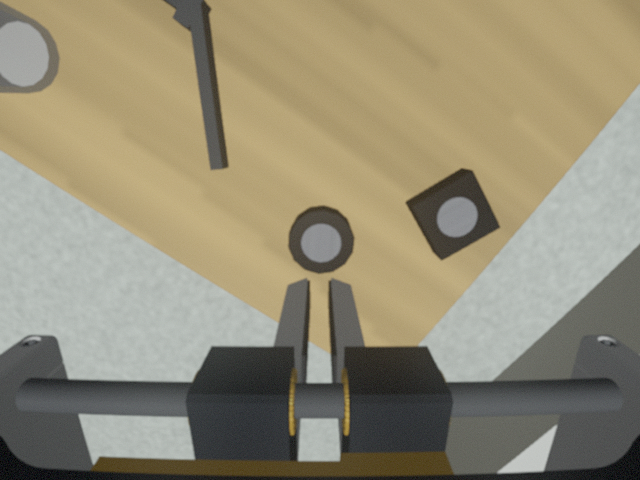

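{"api": "jog_arm", "payload": {
  "increments": [
    [[0.001, -0.004, -0.001], 0],
    [[0.001, -0.008, -0.001], 0.2],
    [[0.001, -0.012, -0.001], 1.5],
    [[0.0, -0.018, -0.001], 3.5],
    [[0.0, -0.024, -0.001], 5.2],
    [[0.001, -0.03, -0.001], 6],
    [[0.001, -0.036, -0.001], 6],
    [[0.002, -0.042, -0.001], 5.8],
    [[0.003, -0.048, -0.001], 5],
    [[0.004, -0.054, -0.001], 4]
  ]
}}

```text
clock: 14.32
position: [710.7, -82.8, 14.7]
orientation: [[0.817, 0.576, 0.001], [0.576, -0.817, -0.0], [0.0, 0.0, -1.0]]
force: [0.4, 0.3, -0.3]
finger_gap: 9.8
```

```bash
python3 - <<'E'
from bench import *
from path import *
p=snapshot("wrist"); cv2.imwrite("pics/w17.png",p["frame"][:,:,::-1])
st=bot.state(); show(st)
X,a=bez((-114,79),(-94,50),(-80,-2),(-30,-2),6)
for r in rows(st,X,a,24.5,12)[7:]: print(r)
E
```

```text
t 14.37 tray [-105.1   59.2   14.4] h -59.0 F [0.6 0.  0. ] gap 10.0
[[-0.002, 0.005, 0.002], 0.8]
[[-0.002, -0.001, 0.002], -0.6]
[[-0.001, -0.007, 0.002], -2.5]
[[-0.0, -0.013, 0.002], -4.9]
[[0.0, -0.019, 0.002], -7.8]
[[0.001, -0.025, 0.002], -11.2]
[[0.001, -0.031, 0.002], -15.3]
[[0.001, -0.037, 0.002], -20.0]
[[0.001, -0.043, 0.002], -25.2]
[[0.0, -0.05, 0.002], -30.9]
[[-0.001, -0.056, 0.002], -36.9]
[[-0.002, -0.062, 0.002], -42.9]
[[-0.005, -0.068, 0.002], -48.7]
[[-0.008, -0.074, 0.002], -54.1]
[[-0.012, -0.079, 0.002], -59.0]
```

View pics/w17.png

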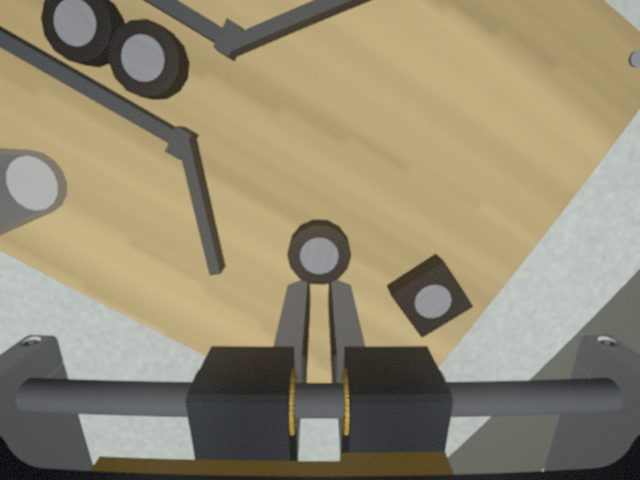

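{"api": "jog_arm", "payload": {
  "increments": [
    [[0.0, -0.004, 0.001], -1.5],
    [[0.0, -0.008, 0.002], -3],
    [[0.0, -0.013, 0.002], -4.9],
    [[0.001, -0.019, 0.002], -7.8],
    [[0.001, -0.025, 0.002], -11.2],
    [[0.001, -0.031, 0.002], -15.3],
    [[0.001, -0.037, 0.002], -20],
    [[0.001, -0.043, 0.002], -25.2],
    [[0.0, -0.05, 0.002], -30.9],
    [[-0.001, -0.056, 0.002], -36.9]
  ]
}}

```text
clock: 15.2
position: [677.4, -37.6, 12.0]
orientation: [[0.303, 0.953, -0.0], [0.953, -0.303, 0.0], [0.0, -0.001, -1.0]]
force: [0.0, -0.7, -0.7]
finger_gap: 9.8
```

```bash
python3 - <<'E'
from bench import *
from path import *
p=snapshot("wrist"); cv2.imwrite("pics/w18.png",p["frame"][:,:,::-1])
st=bot.state(); show(st)
X,a=bez((-114,79),(-94,50),(-80,-2),(-30,-2),6)
for r in rows(st,X,a,24.5,12)[16:]: print(r)
E
```

```text
t 15.25 tray [-75.   12.2  11.8] h -21.7 F [-0.9  0.3  0.3] gap 10.3
[[-0.002, 0.006, -0.0], 6.4]
[[0.001, 0.0, -0.0], 0.4]
[[0.003, -0.006, -0.0], -5.6]
[[0.005, -0.012, -0.0], -11.4]
[[0.006, -0.018, -0.0], -16.8]
[[0.006, -0.024, -0.0], -21.7]
```

View pics/w18.png

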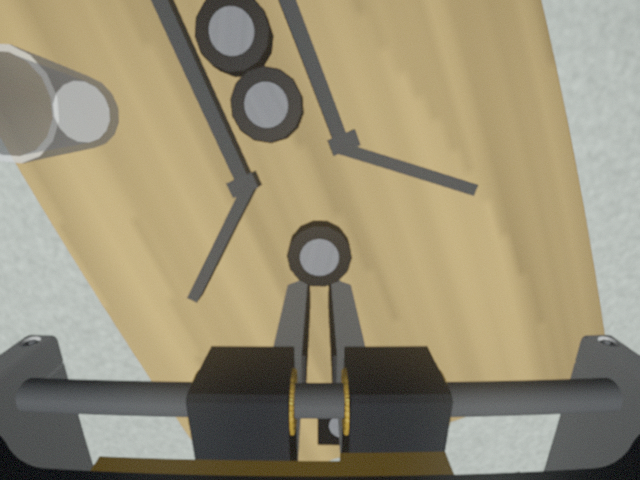

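{"api": "jog_arm", "payload": {
  "increments": [
    [[0.003, -0.006, 0.0], -5.6],
    [[0.005, -0.012, 0.0], -11.4],
    [[0.006, -0.018, 0.0], -16.8],
    [[0.006, -0.024, 0.0], -21.7],
    [[0.006, -0.024, 0.0], -21.7]
  ]
}}

```text
clock: 15.67
position: [655.7, -24.5, 11.9]
orientation: [[-0.065, 0.998, -0.002], [0.998, 0.065, 0.0], [0.001, -0.002, -1.0]]
force: [0.5, -0.8, 0.1]
finger_gap: 9.9
```

```bash
python3 - <<'E'
from bench import *
from path import *
p=snapshot("wrist"); cv2.imwrite("pics/w19.png",p["frame"][:,:,::-1])
st=bot.state(); show(st,(-4,-1.5,12,0))
E
```

```text
t 15.72 tray [-55.8  -1.3  12. ] h -0.7 F [ 0.2  0.4 -0.4] gap 9.9
(-4, -1.5, 12, 0) -> [[-0.0, -0.052, 0.0], -0.7]
```

View pics/w19.png

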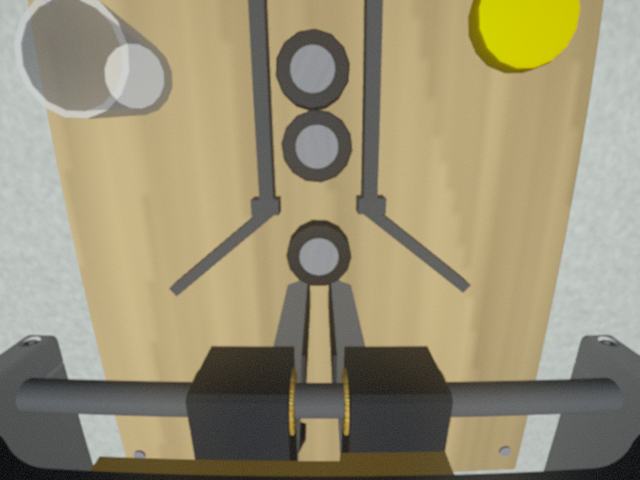

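{"api": "jog_arm", "payload": {
  "increments": [
    [[0.0, -0.005, 0.0], -0.5],
    [[0.0, -0.01, 0.0], -0.7],
    [[0.0, -0.015, 0.0], -0.7],
    [[0.0, -0.02, 0.0], -0.7],
    [[0.0, -0.025, 0.0], -0.7],
    [[0.0, -0.03, 0.0], -0.7],
    [[0.0, -0.035, 0.0], -0.7],
    [[0.0, -0.04, 0.0], -0.7],
    [[0.0, -0.045, 0.0], -0.7],
    [[0.0, -0.049, 0.0], -0.7]
  ]
}}

```text
clock: 16.55
position: [607.4, -28.1, 12.5]
orientation: [[-0.076, 0.997, 0.0], [0.997, 0.076, -0.0], [-0.0, 0.0, -1.0]]
force: [0.6, -0.1, -0.3]
finger_gap: 10.0
```

```bash
python3 - <<'E'
from bench import *
from path import *
p=snapshot("wrist"); cv2.imwrite("pics/w20.png",p["frame"][:,:,::-1])
st=bot.state(); show(st,(0,-1.5,12,0))
E
```

```text
t 16.6 tray [-6.  -1.7 12.3] h 0.1 F [ 0.5  0.2 -0.6] gap 9.5
(0, -1.5, 12, 0) -> [[-0.0, -0.006, 0.0], 0.1]
```

View pics/w20.png

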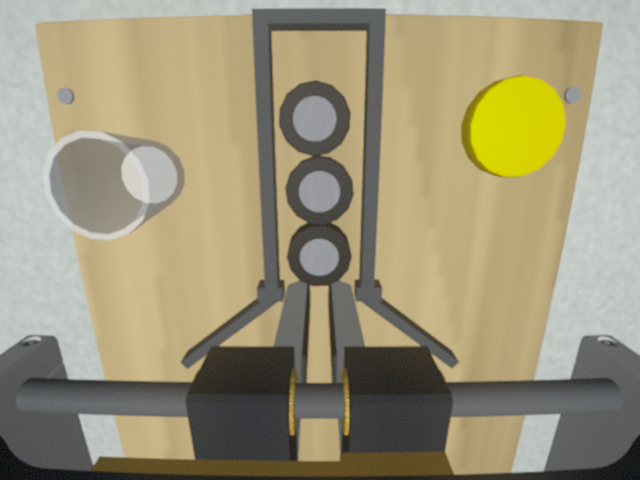

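Another 10 mm in, then out backwards and up.

{"api": "jog_arm", "payload": {
  "increments": [
    [[0.0, -0.004, 0.0], 0],
    [[0.0, -0.008, 0.0], 0],
    [[0.0, -0.01, 0.0], 0],
    [[0.0, -0.01, 0.0], 0],
    [[0.0, -0.002, 0.0], 0],
    [[0.0, 0.008, 0.0], 0],
    [[0.0, 0.012, -0.03], 0],
    [[0.0, 0.012, -0.07], 0],
    [[0.0, 0.012, -0.1], 0],
    [[0.0, 0.012, -0.1], 0]
  ]
}}

```text
clock: 17.43
position: [626.4, -28.1, 120.7]
orientation: [[-0.077, 0.997, 0.015], [0.997, 0.077, -0.003], [-0.004, 0.014, -1.0]]
force: [1.2, 0.7, 0.7]
finger_gap: 10.3
```

```bash
python3 - <<'E'
from bench import *
from path import *
p=snapshot("wrist"); cv2.imwrite("pics/w21.png",p["frame"][:,:,::-1])
st=bot.state(); show(st)
r=cut_out("mount_a","wrist")
for q in r[:4]: 
    X=onz(p,q["uv"],22);print(q["score"],q["uv"],w2t(X))
s=snapshot("side")
for nm in ("block","jar","cap","bottle","pan","spatula","vial"):
    for q in cut_out(nm,"side")[:1]: print(nm,q["score"],np.round(q["uv"],1))
for q in cut_out("mount_a","side"): print(q["score"],np.round(q["uv"],1),w2t(onz(s,q["uv"],19)))
cv2.imwrite("pics/s21.png",cv2.resize(s["frame"][200:320,240:440,::-1],None,fx=4,fy=4,interpolation=cv2.INTER_CUBIC))
E
```

```text
t 17.48 tray [-23.8  -0.6 117.6] h 0.1 F [ 0.5 -0.3  0.3] gap 9.7
0.82 [317.1, 172.6] [30.09606471  2.23818554]
0.75 [320.3, 85.5] [ 9.42959522e+01 -2.74734578e-02]
0.71 [193.8, 133.2] [60.34424097 97.73160523]
0.6 [324.7, 132.1] [60.9452542  -3.54397321]
block 0.7 [250.1 370.3]
jar 0.62 [308.7 274.4]
cap 0.71 [288.7 239.4]
bottle 0.58 [315.6 153.9]
pan 0.93 [395.7 379.2]
spatula 0.74 [301.4 257.7]
vial 0.87 [250.4 369.3]
0.67 [319.8 257.5] [23.20408062  5.71961103]
0.56 [287.8 188.4] [  73.35100423 -340.37626784]
0.47 [289.2 258.7] [97.83853809 -0.54057408]
```

View pics/w21.png

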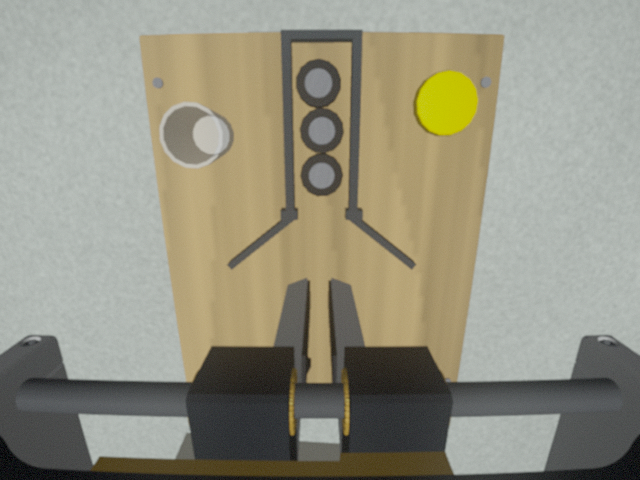

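View pics/s21.png

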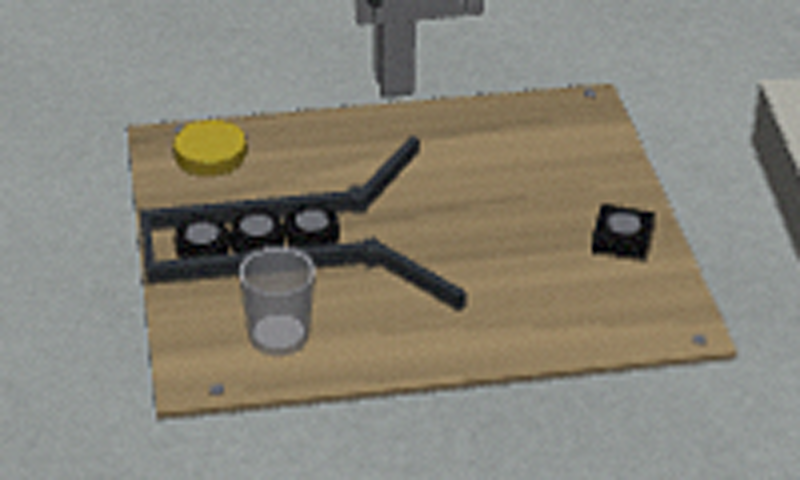

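{"api": "jog_arm", "payload": {
  "increments": [
    [[0, 0, 0], 0],
    [[0, 0, 0], 0],
    [[0, 0, 0], 0],
    [[0, 0, 0], 0]
  ]
}}

```text
clock: 18.32
position: [620.0, -27.2, 112.5]
orientation: [[-0.076, 0.997, 0.0], [0.997, 0.076, -0.0], [-0.0, 0.0, -1.0]]
force: [-0.3, 0.4, -0.4]
finger_gap: 10.0
```

```bash
python3 - <<'E'
from bench import *
print(bot.state()["clock"],bot.state()["force"]); print(bot.job_done())
E
```

```text
18.3167 [-0.34686139  0.44367597 -0.39722588]
the job is handed in; nothing more can be done
None
```

All three round mounts are in the slot, and I handed the job in at about 18.3 s; no verdict was reported. I pushed them in one at a time, nested between the fingertips held 10 mm apart.

**Mounts:** The last wrist picture puts their centres at about x = 30, 61 and 94 mm in the tray frame and within about 4 mm of the centre line. The limits are 15.5 mm and ±12 mm. All three look flat, and the nearest is well past the gate.

**Forces:** The wrist readings I took during the pushes stayed within about 1.5 N. The finger force on each mount can't be read directly.

**Bystanders:** The square mount, jar and cap look unmoved in the last side picture. I did not measure how far any bystander moved.

**Checks that disagreed:**
- The trained network reported the vial as the block, put the spatula on the tray, and called the jar and the spatula mounts. I went by the pictures instead.
- The side camera put the nearest mount at (23, 6) mm against (30, 2) mm from the wrist camera, and found only two of the three mounts. Its tray fit had also been about 4 mm off from the top camera's. Both readings are inside the limits.
- The wrist picture showed the gate about 1.5 mm to the side of my tray fit, so I corrected for that in the pushes.

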